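# Space the slats of a pot trivet with the spacer block

## Robot

A 6-joint arm with a two-finger parallel gripper is mounted at the origin on a cart in front of the work surface, level with it; the furniture and walls round the work are solid. World frame = base frame: x ahead of the robot, y to its left, z up, the work surface at z = 0. Lengths are in mm, angles in rad, forces in N, time in s.
With the tool pointing down it reaches from about 350 to 775 mm from the base axis. Payload 7.3 kg.
Tool frame: the origin (TCP) lies midway between the tips of the shut fingers; the grasp point (between the pads) lies 19 mm behind it; z points along the fingers, y is the line along which they close (so a half turn about z gives the same grasp; the last joint's range is limited). The gripper opens to 92 mm and grips with 3 to 60 N. Pads are 19 mm wide; open, the fingers measure 130 mm over their backs; the gripper's body (75 mm by 190 mm) begins 47 mm behind the grasp point.
Start: joints at [-1.4, 0.342, 1.524, -0, 1.275, -0.146], TCP at [163.575, -498.89, 194.741] pointing down, gripper open.
Joint ranges: [-2.53, 2.53], [-0.77, 2.02], [0.04, 2.7], [-1, 4.14], [0.28, 2.66], [-3.11, 3.11]. Speed limits (rad/s): [2.57, 2.57, 3.14, 3.14, 3.14, 3.14].

## Interface

Orientations are given as [roll, pitch, yaw] about the fixed x, y, z axes, in that order (R = Rz(yaw) Ry(pitch) Rx(roll)).
In Python, from plant import * gives the robot as it stands.
- The arm moves only by the tool step_arm, never from a script. Its argument "deltas" is one flat list of numbers, 5 for each row, row after row: the shift along the world's x, y, z in mm, then the turn about the world's z in degrees, then the finger opening in mm, from 0 to 91.8. In form: [tx, ty, tz, turn, gripper, tx, ty, tz, turn, gripper, ...]. A call has exactly 10 rows; each row shifts and turns the commanded pose from where the row before left it; what a row does not reach is not made up. A row lasts 1/8 s, in which the tool goes at most 62.5 mm and 10.7 degrees, less where a joint would pass 70% of its speed; a pose out of reach is approached as far as the arm can. A call is refused whole if a number of a shift passes 62.5 or a number of a turn 10.7, either way. A call with a gripper value outside its range is refused whole. The fingers move at their own pace and stop on an object; the grip force is fixed at half the most. Time passes only in rows, so rows that do not move let the fingers close, or fill a call up. It gives the time, the measured TCP pose, the force, the opening and the grip force at its end, in the units of the state.
- get_obs(): the state, without advancing time (a new reading comes with each control period).
- capture(name): name is "scene" or "side" or "wrist"; returns the picture (384x512x3 uint8, red, green, blue); there is no depth.
- camera_params(name): a dict with "mtx" (3x3 intrinsics, pixels), "rvec" (rotation vector, rad) and "tvec" (3), from world to camera coordinates, as OpenCV has them. Camera axes: x right, y down, z forward; pixel columns grow to the right and rows downward; lengths in mm; the calibration is good to about 2 mm. A picture is of the moment at which its call begins: read the wrist's pose just before it. camera_params takes no time and is no camera call; for the wrist camera it gives the pose at the moment of the call.
- close_job(): hands the job in; it is judged then, once.
The state is a dict: "time": time; "joint_positions": joint angles; "dq": joint speeds; "tau": joint torques, N m; "tool_pos": TCP position; "tcp_rot": TCP orientation; "contact_force": force on the tool from outside, world axes, zero at the start; "moment": the same for the moment, N m; "grip_width": finger opening in mm; "finger_force": force on a finger pad.
Only numpy, scipy, OpenCV 4.12 (cv2) and the standard library are available. Lean on these libraries where they do the work, as an engineer would, in place of code of your own. Each camera call takes 0.05 s, during which the arm holds its last target. There are 200 camera calls.

## Task

Lay up a slatted pot trivet: take the lid off the gauge box and set it flat on the bench, and lay every loose slat squarely across the two runners of the board, middle of its length over the board's middle, longest slat pushed up to the two stops and the others after it in order of length. Step the spacer block from the box along the row from the stops outward, standing it down between each pair of neighbours, so that every gap is the width of the spacer. Then put the spacer back upright in its box and the lid back on, and leave the two tins where they are.

Things in the scene. Friction and masses are not known exactly. Their poses are not given: they have to be found in the camera images.
- jig: plywood board 140 x 270 x 12 mm, fixed. Origin: centre of its underside. y runs along the row, away from the fence at the -y end: two dark stops at x = -55 and +55 mm, 30 wide, tops 44 mm up, inner faces at y = -115 mm. Two runners along y at x = -36 and +36 mm, 18 wide, 12 tall, tops 24 mm above the origin, y from -115 to +130 mm, waxed (slippery). Slats lie across them.
- slat_a: longest of the loose light-wood slats, 164 x 24 x 20 mm, 0.1 kg. Origin: centre of its underside; x along its length, z up. Slides freely.
- slat_b: second longest of the loose light-wood slats, 146 x 24 x 20 mm, 0.1 kg. Origin: centre of its underside; x along its length, z up. Slides freely. May be absent.
- slat_c: third longest of the loose light-wood slats, 128 x 24 x 20 mm, 0.1 kg. Origin: centre of its underside; x along its length, z up. Slides freely. May be absent.
- slat_d: shortest of the loose light-wood slats, 110 x 24 x 20 mm, 0.1 kg. Origin: centre of its underside; x along its length, z up. Slides freely. May be absent.
- spacer: smooth, slippery orange spacer block with black upright grip, 0.12 kg, standing in the gauge box. Origin: centre of its underside; x along it, z up. Block 70 (x) x 30 (y) x 26 tall; below 12 mm its long sides taper to 22 mm wide at the bottom, so that it wedges a slightly narrow gap open. Grip 24 (x) x 16 (y) mm, from 26 to 62 mm height.
- gauge_box: dark wooden open-topped box, 110 (x) x 70 (y) x 76 mm tall, walls and floor 6 mm, fixed to the bench. Origin: centre of its underside. The spacer stands on its inner floor, 6 mm above the origin.
- box_lid: loose lid of the gauge box, 0.15 kg. Origin: centre of the underside of its plug (90 x 50 x 4 mm); above that a plate 112 x 72 x 8 mm and a light bar handle 60 (x) x 16 (y) mm from 12 to 38 mm height. Seated, its origin is 72 mm above the box's origin; the plug has 4 mm of play all round.
- rivet_tin: flat brass-yellow tin, 66 x 94 x 25 mm; a bystander, origin under its centre
- polish_tin: round blue tin, 66 mm wide, 26 mm tall; a bystander, origin under its centre

How it is judged (in metres and radians):
On the way, in this order (a step that is already met when the one before it is completed fails the run):
1. the lid is off the gauge box and lies flat on the bench (height (world z) of box_lid below 0.012 m and angle between box_lid's own z axis and vertical below 0.1 rad and horizontal distance between box_lid and gauge_box above 0.08 m), for 0.2 s.
2. the spacer stands down on the runners, its side against the second longest slat ((y of slat_b in the frame of spacer between 0.022 and 0.032 m or y of slat_b in the frame of spacer between -0.032 and -0.022 m) and x of slat_b in the frame of spacer between -0.04 and 0.04 m and z of slat_b in the frame of spacer between -0.005 and 0.005 m and angle between the x axis of slat_b and the x axis of spacer, either way round below 0.08 rad), for 0.2 s.
3. the spacer stands down on the runners, its side against the third longest slat ((y of slat_c in the frame of spacer between 0.022 and 0.032 m or y of slat_c in the frame of spacer between -0.032 and -0.022 m) and x of slat_c in the frame of spacer between -0.04 and 0.04 m and z of slat_c in the frame of spacer between -0.005 and 0.005 m and angle between the x axis of slat_c and the x axis of spacer, either way round below 0.08 rad), for 0.2 s.
4. the spacer stands down on the runners, its side against the shortest slat ((y of slat_d in the frame of spacer between 0.022 and 0.032 m or y of slat_d in the frame of spacer between -0.032 and -0.022 m) and x of slat_d in the frame of spacer between -0.04 and 0.04 m and z of slat_d in the frame of spacer between -0.005 and 0.005 m and angle between the x axis of slat_d and the x axis of spacer, either way round below 0.08 rad), for 0.2 s.
At the end, for the whole second after the job is handed in: Each slat lies on the runners, square (0.06 rad), centred within 12 mm; the longest within 3.5 mm of the stops; each next in order of length one pitch (54 mm, -3/+3.5) from its neighbour; spacer upright in its box, lid seated (8 mm); all at rest (z of slat_a in the frame of jig between 0.021 and 0.027 m and x of slat_a in the frame of jig between -0.012 and 0.012 m and angle between the x axis of each of slat_a, slat_b, slat_c, slat_d and the x axis of jig, either way round below 0.06 rad and linear speed of each of slat_a, slat_b, slat_c, slat_d, box_lid below 0.02 m/s and y of slat_a in the frame of jig between -0.106 and -0.0995 m and z of slat_b in the frame of jig between 0.021 and 0.027 m and x of slat_b in the frame of jig between -0.012 and 0.012 m and horizontal distance between slat_b and slat_a between 0.051 and 0.0575 m and z of slat_c in the frame of jig between 0.021 and 0.027 m and x of slat_c in the frame of jig between -0.012 and 0.012 m and (horizontal distance between slat_c and slat_a between 0.051 and 0.0575 m or horizontal distance between slat_c and slat_b between 0.051 and 0.0575 m) and z of slat_d in the frame of jig between 0.021 and 0.027 m and x of slat_d in the frame of jig between -0.012 and 0.012 m and (horizontal distance between slat_d and slat_a between 0.051 and 0.0575 m or horizontal distance between slat_d and slat_b between 0.051 and 0.0575 m or horizontal distance between slat_d and slat_c between 0.051 and 0.0575 m) and z of spacer in the frame of gauge_box between 0.003 and 0.01 m and x of spacer in the frame of gauge_box between -0.02 and 0.02 m and y of spacer in the frame of gauge_box between -0.02 and 0.02 m and angle between spacer's own z axis and vertical below 0.1 rad and z of box_lid in the frame of gauge_box between 0.069 and 0.0745 m and horizontal distance between box_lid and gauge_box below 0.008 m and angle between box_lid's own z axis and vertical below 0.05 rad and angle between the x axis of box_lid and the x axis of gauge_box, either way round below 0.2 rad); the robot touches nothing.
It fails at once if a tin is shifted by more than 3 cm (distance of any of rivet_tin, polish_tin from where it was at the start of the episode above 0.03 m).
Of slat_b, slat_c, slat_d only 2 to 3 are there at a start; the rules pass over those that are not, and their reading is None.
At some moment in a run one of slat_a, slat_b, slat_c, slat_d may be knocked a few centimetres aside while the robot is not near it.
It also fails if it takes over 210 s, if anything falls off the work surface, if the arm or the gripper's body presses on something with over 40 N, if the wrist force passes 120 N, or if a joint passes its speed limit or range.

## Working session

There is one attempt and no reset: what is moved stays moved. The work goes in short steps, Python scripts to look and compute and a tool call to move; the robot and the scene stay as the last step left them, time stands still between calls to the robot, and variables do not carry over. Pictures are saved under pics/ and viewed, at most 14 in all, crops included, and the job is handed in when it is done.

Besides the shell and the picture viewer there is one more tool, called after ">>>" as a command line: name --argument value ..., lists and objects as JSON in quotes. step_arm: Moves the arm, as the interface text tells. Its arguments: {"type":"object","properties":{"deltas":{"type":"array","items":{"type":"number"}}},"required":["deltas"]}

```bash
mkdir -p pics; ls
python3 - <<'E'
from plant import *
import cv2,numpy as np
o=get_obs();print(o['time'],o['tool_pos'],o['tcp_rot'],o['grip_width'])
for n in['scene','side']:
    im=capture(n);cv2.imwrite(f'pics/{n}0.png',im[:,:,::-1]);p=camera_params(n)
    R=cv2.Rodrigues(np.array(p['rvec'],float))[0];print(n,-R.T@np.array(p['tvec']).ravel(),R[2],p['mtx'])
E
```

```text
pics
0.0 [ 163.4884551  -498.4230621   194.04526583] [-3.14009190e+00 -2.25464656e-04  3.16743215e-01] 91.50475104243289
scene [-262.71438568  578.72102719  830.1061062 ] [ 0.66784004 -0.38176011 -0.63894359] [[427.9102467    0.         262.02042488]
 [  0.         427.9102467  198.38895005]
 [  0.           0.           1.        ]]
side [ 284.61914253 1329.45830496  647.01183921] [ 0.16103502 -0.89595736 -0.41391803] [[441.43390109   0.         260.24014827]
 [  0.         441.43390109 187.77948256]
 [  0.           0.           1.        ]]
```

View pics/scene0.png

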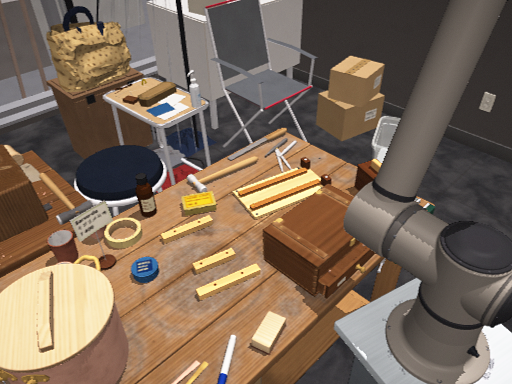

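View pics/side0.png

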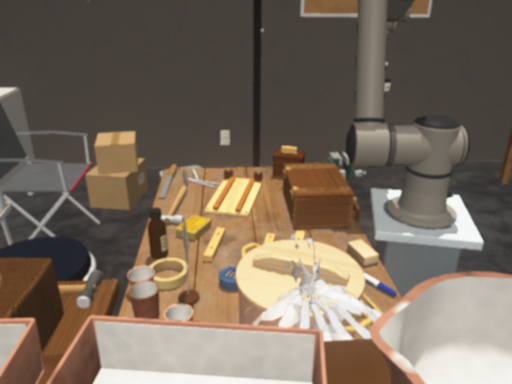

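Scene shows three slats at about (187,228), (213,261) and (228,282), the board at (280,190), the polish tin at (145,269), the rivet tin at (198,203) and the gauge box partly hidden behind a chest at (372,175). The side view shows the box at (288,160).

```bash
cat > h.py <<'E'
from plant import *
import cv2,numpy as np
def cam(n):
    p=camera_params(n);R=cv2.Rodrigues(np.array(p['rvec'],float))[0];return np.array(p['mtx'],float),R,np.array(p['tvec'],float).ravel()
def ray(c,px,z):
    K,R,t=c;px=np.atleast_2d(np.array(px,float))
    d=(R.T@np.linalg.inv(K)@np.c_[px,np.ones(len(px))].T).T;o=-R.T@t
    return o+d*((z-o[2])/d[:,2])[:,None]
def proj(c,P):
    K,R,t=c;q=(K@(R@np.atleast_2d(P).T+t[:,None])).T;return q[:,:2]/q[:,2:]
E
python3 - <<'E'
from h import *
c=cam('scene');d=cam('side')
for z,ps in[(20,[(163,238),(212,220),(194,271),(233,254),(198,297),(259,268),(198,203),(145,268)]),(12,[(234,190),(252,217),(333,182),(302,168)])]:
    print(z,ray(c,ps,z).round())
print('board side',ray(d,[(204,208),(252,215),(262,182),(222,178)],12).round())
print('box side top z76',ray(d,[(274,153),(303,153),(289,148)],76).round())
print('chest side',ray(d,[(285,170),(350,170),(293,226),(355,223)],100).round())
print('chest',ray(c,[(264,235),(330,187),(325,290)],100).round())
w=cam('wrist');K,R,t=w;print('wrist campos',-R.T@t,R,K[0,0])
E
```

```text
20 [[575. 406.  20.]
 [573. 263.  20.]
 [427. 379.  20.]
 [429. 271.  20.]
 [350. 402.  20.]
 [354. 237.  20.]
 [661. 267.  20.]
 [498. 481.  20.]]
12 [[ 671.  144.   12.]
 [ 535.  156.   12.]
 [ 549. -142.   12.]
 [ 660. -101.   12.]]
board side [[ 677.  142.   12.]
 [ 520.  158.   12.]
 [ 535.  -95.   12.]
 [ 684. -102.   12.]]
box side top z76 [[ 513. -230.   76.]
 [ 406. -252.   76.]
 [ 465. -298.   76.]]
chest side [[443. -10. 100.]
 [233. -53. 100.]
 [375. 358. 100.]
 [221. 311. 100.]]
chest [[378. 208. 100.]
 [448. -43. 100.]
 [169. 180. 100.]]
wrist campos [ 226.58137055 -478.25254044  383.87776934] [[ 3.11774471e-01 -9.50155895e-01 -6.73940991e-04]
 [-9.19831162e-01 -3.02001638e-01  2.50410950e-01]
 [-2.38132972e-01 -7.74518297e-02 -9.68139402e-01]] 271.75844626796436
```

Run:
```python
from h import *
im=capture('wrist');cv2.imwrite('pics/w0.png',im[:,:,::-1])
print(ray(cam('wrist'),[(0,0),(511,0),(511,383),(0,383)],70).round())
```

```text
[[ 260. -193.   70.]
 [ 421. -682.   70.]
 [  -6. -941.   70.]
 [-238. -235.   70.]]
```

View pics/w0.png

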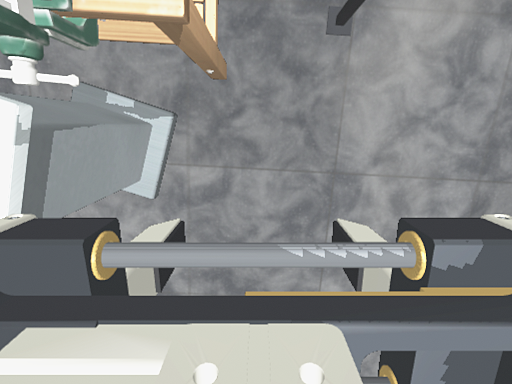

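>>> step_arm --deltas '[0,0,45,0,91,0,0,45,0,91,20,30,45,-3,91,30,40,0,-3,91,30,40,0,-3,91,30,40,0,-3,91,30,40,0,-3,91,30,40,0,-3,91,0,0,0,0,91,0,0,0,0,91]'

```text
time: 1.4
tool_pos: [333.4, -269.2, 329.6]
tcp_rot: [3.141, 0.001, 0.004]
contact_force: [0.5, 0.4, -1.2]
grip_width: 91.0
finger_force: 0.0
```

Run:
```python
from h import *
o=get_obs();print(o['time'],o['tool_pos'],o['tcp_rot'],o['contact_force'])
im=capture('wrist');cv2.imwrite('pics/w1.png',im[:,:,::-1]);np.savez('w1.npz',*cam('wrist'))
```

```text
1.4 [ 333.35373403 -269.16483313  329.62380235] [3.14128126e+00 5.05047192e-04 3.64685323e-03] [ 0.45671132  0.4230546  -1.22405784]
```

View pics/w1.png

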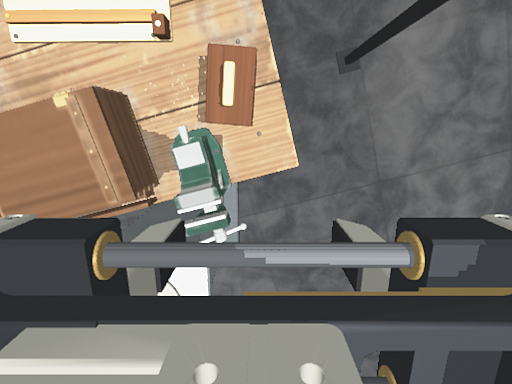

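The wrist view shows the lid plate with corners about (210,43), (257,47), (251,126) and (206,122), its handle at (228,83), and a green vise at (200,170).

Run:
```python
from h import *
f=np.load('w1.npz');c=(f['arr_0'],f['arr_1'],f['arr_2'])
im=cv2.imread('pics/w1.png').astype(int)
m=((im[:,:,2]>200)&(im[:,:,1]>160)&(im[:,:,0]<190)).astype(np.uint8);m[:55]=0;m[110:]=0;m[:,:215]=0;m[:,245:]=0
r=cv2.minAreaRect(np.argwhere(m)[:,::-1].astype(np.float32));b=cv2.boxPoints(r);print(r,m.sum())
print('handle z110',ray(c,b,110).round(),ray(c,[r[0]],110).round())
L=ray(c,[(210,43),(257,47),(251,126),(206,122)],84);print(L.round(),L.mean(0),np.linalg.norm(L-np.roll(L,-1,0),axis=1))
print('bench edge',ray(c,[(265,0),(298,165),(0,0),(140,0)],0).round(),'vise',ray(c,[(180,128),(215,128),(228,180)],60).round(),'chest',ray(c,[(95,87),(150,200)],100).round())
# board refine in scene
```

```text
((228.11338806152344, 83.00515747070312), (11.215692520141602, 44.31787872314453), 2.6025619506835938) 99
handle z110 [[ 425. -217.  110.]
 [ 484. -222.  110.]
 [ 483. -238.  110.]
 [ 425. -234.  110.]] [[ 455. -228.  110.]]
[[ 512. -200.   84.]
 [ 507. -268.   84.]
 [ 396. -259.   84.]
 [ 402. -189.   84.]] [ 454.34427011 -229.19182439   84.        ] [ 68.1567825  111.59901753  69.87366969 110.97392348]
bench edge [[ 599. -281.    0.]
 [ 323. -347.    0.]
 [ 598.  160.    0.]
 [ 598.  -73.    0.]] vise [[ 392. -142.   60.]
 [ 392. -199.   60.]
 [ 305. -218.   60.]] chest [[450. -34. 100.]
 [281. -97. 100.]]
```

>>> step_arm --deltas '[40,14,-20,-2.5,50,40,14,-20,-2.5,50,41,13,-20,0,50,0,0,-50,0,50,0,0,-50,0,50,0,0,-40,0,50,0,0,-25,0,50,0,0,-16,0,50,0,0,0,0,0,0,0,0,0,0]'

```text
time: 2.7
tool_pos: [454.7, -229.0, 89.3]
tcp_rot: [3.141, -0.001, -0.086]
contact_force: [0.1, -0.8, 0.8]
grip_width: 34.4
finger_force: 0.0
```

>>> step_arm --deltas '[0,0,0,0,0,0,0,0,0,0,0,0,10,0,0,0,0,25,0,0,0,0,25,0,0,30,0,10,0,0,35,3,-10,0,0,35,5,-20,0,0,35,5,-25,0,0,0,0,-25,0,0]'

```text
time: 3.95
tool_pos: [591.9, -214.3, 78.5]
tcp_rot: [3.141, -0.002, -0.083]
contact_force: [0.3, 0.4, -0.4]
grip_width: 0.5
finger_force: 0.0
```

>>> step_arm --deltas '[0,0,30,0,40,0,0,35,0,40,-35,-4,0,0,40,-35,-4,0,0,40,-35,-4,0,0,40,-32,-3,0,0,40,0,0,0,0,40,0,0,0,0,40,0,0,0,0,40,0,0,0,0,40]'

```text
time: 5.2
tool_pos: [453.2, -229.7, 143.6]
tcp_rot: [3.142, 0.0, -0.084]
contact_force: [0.4, -0.1, -0.8]
grip_width: 39.8
finger_force: 0.0
```

Run:
```python
from h import *
o=get_obs();print(o['time'],o['tool_pos'],o['tcp_rot'],o['grip_width'])
im=capture('wrist');cv2.imwrite('pics/w2.png',im[:,:,::-1]);np.savez('w2.npz',*cam('wrist'))
print(proj(cam('wrist'),[[455,-228,110],[485,-230,110]]))
```

```text
5.2 [ 453.15987959 -229.74240292  143.6124599 ] [ 3.14157775e+00  2.32853942e-05 -8.39155571e-02] 39.79725278611156
[[255.22628958 201.81625414]
 [254.50272871 166.8935974 ]]
```

View pics/w2.png

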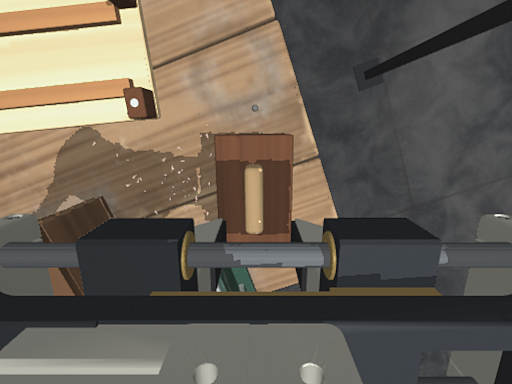

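The lid is untouched, with its handle at (254,165–234) centred between the fingers. I'll grasp again and give the fingers time to close.

>>> step_arm --deltas '[1,1,-30,0,40,0,0,-20,0,40,0,0,-5,0,40,0,0,0,0,0,0,0,0,0,0,0,0,0,0,0,0,0,0,0,0,0,0,0,0,0,0,0,0,0,0,0,0,0,0,0]'

```text
time: 6.5
tool_pos: [453.6, -228.9, 88.7]
tcp_rot: [3.142, 0.0, -0.085]
contact_force: [-0.6, 0.0, 0.3]
grip_width: -0.0
finger_force: 0.0
```

Run:
```python
from h import *
c=cam('wrist');im=capture('wrist');cv2.imwrite('pics/w3.png',im[:,:,::-1]);np.savez('w3.npz',*c)
print(proj(c,[[453.6,-228.9,88.7]]),-c[1].T@c[2])
```

```text
[[257.36103738 216.81297186]] [ 519.70479567 -234.94549975  278.47592361]
```

View pics/w3.png

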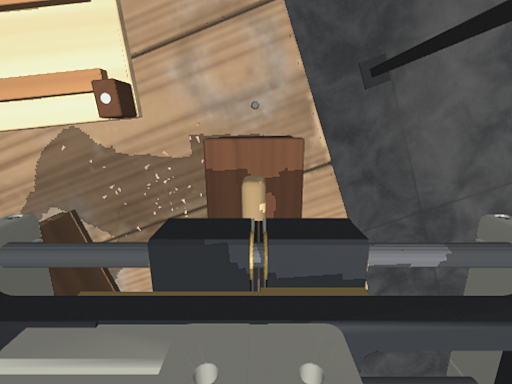

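Run:
```python
from h import *
def L(n):
    f=np.load(n);return f['arr_0'],f['arr_1'],f['arr_2']
def tri(obs):
    P=[c[0]@np.c_[c[1],c[2]] for c,_ in obs];A=[]
    for p,(c,u) in zip(P,obs):A+= [u[0]*p[2]-p[0],u[1]*p[2]-p[1]]
    X=np.linalg.svd(np.array(A))[2][-1];return (X[:3]/X[3]).round(1)
w1,w2,w3=L('w1.npz'),L('w2.npz'),L('w3.npz')
print('corner L',tri([(w1,(210,43)),(w2,(215,134)),(w3,(205,137))]))
print('corner R',tri([(w1,(257,47)),(w2,(293,135)),(w3,(303,137))]))
print('bar end',tri([(w1,(229.5,61)),(w2,(255,165)),(w3,(254,178))]))
print('stop top',tri([(w1,(158,23)),(w2,(134,102)),(w3,(106,98))]))
print('vs', [ (proj(w,[[484.5,-230,110],[425,-226,110],[511,-200,84]]).round()).tolist() for w in(w1,w2,w3)])
```

```text
corner L [ 513.6 -197.2   78.9]
corner R [ 507.6 -267.    80.7]
bar end [ 485.1 -229.7  100.8]
stop top [ 550.4 -113.8   45.2]
vs [[[229.0, 60.0], [227.0, 105.0], [210.0, 44.0]], [[255.0, 167.0], [256.0, 235.0], [219.0, 137.0]], [[255.0, 182.0], [257.0, 267.0], [210.0, 141.0]]]
```

Run:
```python
import cv2,numpy as np
a=cv2.imread('pics/w3.png')[150:300,190:320];b=cv2.imread('pics/w2.png')[150:300,190:320]
cv2.imwrite('pics/z.png',cv2.resize(np.hstack([b,a]),None,fx=3,fy=3,interpolation=cv2.INTER_CUBIC))
```

```text
(no output)
```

View pics/z.png

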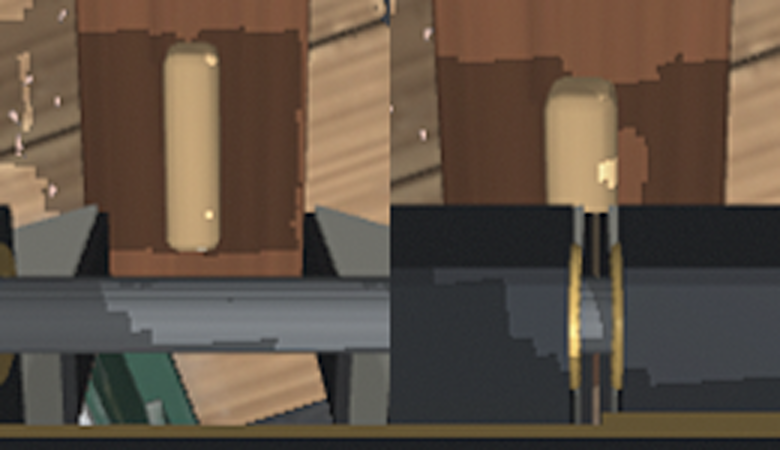

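Run:
```python
from h import *
out=[]
for n in('scene','side'):
    c=cam(n);im=capture(n)[:,:,::-1].copy();q=proj(c,[[453.6,-228.9,88.7],[453.6,-228.9,107.7],[485,-230,110]]);print(n,q)
    u=q[0].astype(int);k=cv2.resize(im[u[1]-40:u[1]+30,u[0]-45:u[0]+45],(540,420),interpolation=cv2.INTER_CUBIC);out.append(k[:, :390] if 0 else k[:,70:470])
cv2.imwrite('pics/z2.png',np.hstack(out))
```

```text
scene [[379.10357735 169.08015754]
 [380.19547394 163.78502757]
 [373.3421623  157.78320374]]
side [[289.77189195 150.97724441]
 [289.95743109 146.16503122]
 [281.67130697 144.92079482]]
```

View pics/z2.png

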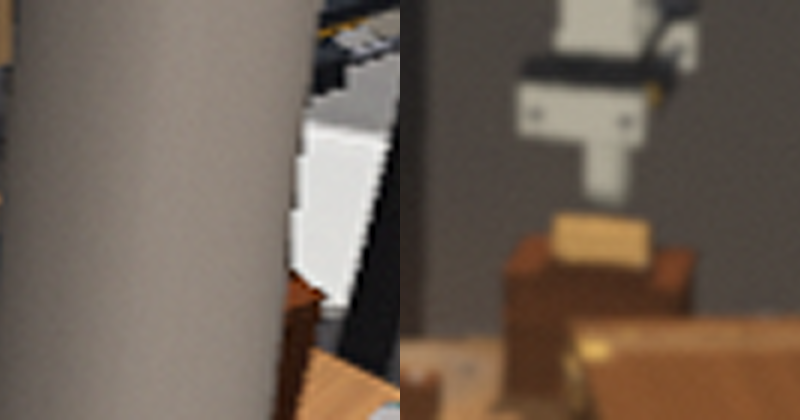

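The side view shows the closed fingertips just above the bar, at about (607,202) in the crop, with the bar top at 215. So the real tips sit 20 mm or so above the reported TCP. I'll open, lower and close again.

>>> step_arm --deltas '[0,0,0,0,40,0,0,0,0,40,0,0,0,0,40,0,0,0,0,40,0,0,0,0,40,0,0,-8,0,40,0,0,-5,0,40,0,0,-5,0,40,0,0,-2,0,0,0,0,-2,0,0]'

```text
time: 7.9
tool_pos: [453.6, -228.9, 66.6]
tcp_rot: [3.141, -0.0, -0.085]
contact_force: [-0.6, 0.1, 0.7]
grip_width: 24.3
finger_force: 0.0
```

>>> step_arm --deltas '[0,0,0,0,0,0,0,0,0,0,0,0,0,0,0,0,0,0,0,0,0,0,0,0,0,0,0,0,0,0,0,0,0,0,0,0,0,0,0,0,0,0,0,0,0,0,0,0,0,0]'

```text
time: 9.15
tool_pos: [453.6, -228.9, 66.7]
tcp_rot: [3.141, 0.0, -0.085]
contact_force: [0.7, 0.7, -2.0]
grip_width: 15.7
finger_force: 30.0
```

>>> step_arm --deltas '[0,0,10,0,0,0,0,20,0,0,0,0,20,0,0,34,3,0,0,0,34,3,0,0,0,34,4,-20,0,0,34,4,-30,0,0,0,0,-30,0,0,0,0,-20,0,0,0,0,-10,0,0]'

```text
time: 10.4
tool_pos: [589.2, -214.6, 6.0]
tcp_rot: [-3.141, 0.001, -0.085]
contact_force: [0.6, 0.2, -0.8]
grip_width: 15.5
finger_force: 30.0
```

>>> step_arm --deltas '[0,0,-4,0,0,0,0,-3,0,0,0,0,-2,0,0,0,0,-1,0,0,0,0,-1,0,0,0,0,0,0,0,0,0,0,0,0,0,0,0,0,0,0,0,0,0,0,0,0,0,0,0]'

```text
time: 11.65
tool_pos: [589.6, -214.9, -4.2]
tcp_rot: [3.141, -0.0, -0.085]
contact_force: [0.2, -0.6, -1.1]
grip_width: 15.9
finger_force: 30.0
```

>>> step_arm --deltas '[0,0,-1,0,0,0,0,0,0,0,0,0,-1,0,0,0,0,0,0,0,0,0,-1,0,0,0,0,0,0,0,0,0,0,0,0,0,0,0,0,0,0,0,0,0,0,0,0,0,0,0]'

```text
time: 12.9
tool_pos: [589.6, -214.9, -5.4]
tcp_rot: [3.141, -0.001, -0.084]
contact_force: [-5.1, 2.2, 11.2]
grip_width: 15.6
finger_force: 30.0
```

>>> step_arm --deltas '[0,0,0,0,40,0,0,0,0,40,0,0,0,0,40,0,0,20,0,40,0,0,50,0,40,0,0,60,0,40,-20,40,60,2.5,40,-40,50,60,2.5,40,-40,50,50,0,40,-40,50,35,0,40]'

```text
time: 14.15
tool_pos: [478.6, -63.7, 285.5]
tcp_rot: [3.141, -0.002, 0.002]
contact_force: [-0.2, 0.2, 0.6]
grip_width: 39.8
finger_force: 0.0
```

>>> step_arm --deltas '[0,45,0,0,40,0,40,0,0,40,0,0,0,0,40,0,0,0,0,40,0,0,0,0,40,0,0,0,0,40,0,0,0,0,40,0,0,0,0,40,0,0,0,0,40,0,0,0,0,40]'

```text
time: 15.4
tool_pos: [479.3, 20.4, 284.0]
tcp_rot: [3.142, 0.0, 0.003]
contact_force: [0.4, 0.1, -1.1]
grip_width: 39.9
finger_force: 0.0
```

Run:
```python
from h import *
o=get_obs();print(o['time'],o['tool_pos'],o['tcp_rot'],o['contact_force'])
c=cam('wrist');im=capture('wrist');cv2.imwrite('pics/w4.png',im[:,:,::-1]);np.savez('w4.npz',*c)
```

```text
15.4 [479.33502177  20.43266825 284.02253041] [3.14150573e+00 4.47971043e-05 2.66503939e-03] [ 0.40746878  0.14278944 -1.09840721]
```

View pics/w4.png

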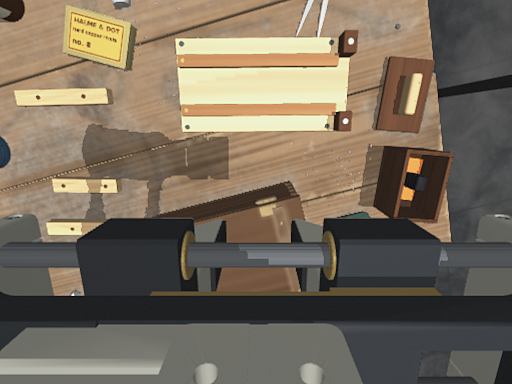

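The wrist view shows the board spanning (175–350, 38–132) with stops at (348,41) and (343,121). The lid is at (405,93), the open box at (412,183) with the spacer inside (grip at (415,183)), and the slats at (62,97), (85,186) and (65,228).

Run:
```python
from h import *
f=np.load('w4.npz');c=(f['arr_0'],f['arr_1'],f['arr_2'])
im=cv2.imread('pics/w4.png');h=cv2.cvtColor(im,cv2.COLOR_BGR2HSV)
H,S,V=[h[:,:,i].astype(int) for i in range(3)]
def rect(m,z,name,plane=True):
    P=np.argwhere(m)[:,::-1].astype(float)
    if len(P)<15:print(name,len(P));return
    W=ray(c,P,z)[:,:2].astype(np.float32);r=cv2.minAreaRect(W);print(name,len(P),'ctr',np.round(r[0],1),'size',np.round(r[1],1),'ang',round(r[2],2))
def region(m,x0,x1,y0,y1):
    q=np.zeros(m.shape,bool);q[y0:y1,x0:x1]=m[y0:y1,x0:x1]
    n,l,s,_=cv2.connectedComponentsWithStats(q.astype(np.uint8));k=1+np.argmax(s[1:,4]);return l==k
print('colors',h[50,250],h[60,250],h[85,250],h[97,62],h[183,415],h[165,416],h[110,330], h[30,365],h[97,130])
cream=(H>18)&(H<32)&(V>190)&(S>35)&(S<125)
board=region(cream|((H<20)&(S>120)&(V>120)),165,335,30,140)
r1=region((H<16)&(S>110)&(V>110),170,340,48,74);r2=region((H<16)&(S>110)&(V>110),170,338,98,120)
rect(r1,24,'runner far');rect(r2,24,'runner near')
for n,b in dict(b=(0,125,80,112),d=(40,130,170,200),a=(0,85,215,240)).items(): rect(region(cream,*b),20,'slat '+n)
rect(region((H>5)&(H<18)&(S>190)&(V>200),395,435,150,205),32,'spacer orange')
rect(region(V<45,400,430,168,198),68,'grip')
def pr(n,ps,z):print(n,ray(c,ps,z)[:,:2].round(1).tolist())
pr('board corners12',[(175,38),(180,133)],12)
pr('box top76',[(383,147),(451,152),(440,221),(376,214)],76)
pr('lid plate12',[(388,57),(434,60),(421,132),(376,127)],12)
pr('stops44',[(341,31),(356,32),(356,52),(341,53)],44);pr('stops44b',[(336,112),(351,112),(351,130),(336,130)],44)
```

```text
colors [ 28  48 240] [ 14 129 213] [ 27  57 239] [ 24  76 239] [135  22  23] [ 17 161 238] [ 14 127 221] [ 16  70 161] [ 14  81 176]
runner far 1961 ctr [639.6  20.8] size [ 17.2 243.1] ang 0.65
runner near 1688 ctr [567.6  19.9] size [ 16.6 243.7] ang 0.17
slat b 1314 ctr [587.1 331.7] size [ 22.8 143.7] ang 1.48
slat d 412 ctr [442.4 341.1] size [60.1 22.4] ang 87.36
slat a 406 ctr [365.  365.5] size [22.8 62.9] ang 0.15Traceback (most recent call last):
  File "<stdin>", line 18, in <module>
  File "<stdin>", line 11, in region
    return _wrapfunc(a, 'argmax', axis=axis, out=out, **kwds)
    return bound(*args, **kwds)
ValueError: attempt to get argmax of an empty sequence
```

```bash
cat > m.py <<'E'
from h import *
def rect(c,m,z,name):
    P=np.argwhere(m)[:,::-1].astype(float)
    if len(P)<15:print(name,len(P));return
    W=ray(c,P,z)[:,:2].astype(np.float32);r=cv2.minAreaRect(W);print(name,len(P),'ctr',np.round(r[0],1),'size',np.round(r[1],1),'ang',round(r[2],2),'pxctr',P.mean(0).round(1));return r
def region(m,x0,x1,y0,y1):
    q=np.zeros(m.shape,bool);q[y0:y1,x0:x1]=m[y0:y1,x0:x1]
    n,l,s,_=cv2.connectedComponentsWithStats(q.astype(np.uint8))
    return l==1+np.argmax(s[1:,4]) if n>1 else q
def hsv(im):
    h=cv2.cvtColor(im,cv2.COLOR_BGR2HSV).astype(int);return h[:,:,0],h[:,:,1],h[:,:,2]
E
python3 - <<'E'
from m import *
f=np.load('w4.npz');c=(f['arr_0'],f['arr_1'],f['arr_2']);im=cv2.imread('pics/w4.png');H,S,V=hsv(im)
rect(c,region((H>8)&(H<22)&(S>140)&(V>120),395,435,150,205),32,'spacer orange')
rect(c,region(V<50,400,430,165,200),68,'grip')
def pr(n,ps,z,c=c):print(n,ray(c,ps,z)[:,:2].round(1).tolist())
pr('board corners12',[(175,38),(180,133)],12)
pr('box top76',[(383,147),(451,152),(440,221),(376,214)],76)
pr('lid plate12',[(388,57),(434,60),(421,132),(376,127)],12)
pr('stops44',[(341,31),(356,32),(356,52),(341,53)],44);pr('stops44b',[(336,112),(351,112),(351,130),(336,130)],44)
print('scene')
s=cam('scene');im=cv2.imread('pics/scene0.png');H,S,V=hsv(im)
print(im[228,187],H[228,187],S[228,187],V[228,187],H[197,255],S[197,255])
cr=(H>18)&(H<32)&(V>150)&(S>60)&(S<170)
for n,b in dict(b=(155,220,212,246),d=(188,240,246,276),a=(190,266,260,304)).items(): rect(s,region(cr,*b),20,'slat '+n)
br=(H<17)&(S>130)&(V>90)
rect(s,region(br,230,320,165,200),24,'rfar');rect(s,region(br,250,330,180,217),24,'rnear')
E
```

```text
spacer orange 218 ctr [ 481.2 -235.1] size [24.  24.6] ang 82.21 pxctr [414.2 164.9]
grip 531 ctr [ 457.9 -222.2] size [55.3 37.8] ang 9.12 pxctr [419.3 183. ]
board corners12 [[672.3, 147.3], [530.6, 149.5]]
box top76 [[513.7, -160.9], [506.8, -260.7], [400.5, -262.8], [411.6, -162.1]]
lid plate12 [[646.8, -181.5], [642.7, -253.7], [533.4, -250.1], [541.2, -174.6]]
stops44 [[673.1, -96.9], [671.9, -118.2], [646.2, -120.6], [644.8, -99.1]]
stops44b [[563.4, -98.0], [563.5, -120.7], [536.9, -123.1], [536.8, -100.0]]
scene
[153 237 255] 25 102 255 25 81
slat b 290 ctr [585.7 333. ] size [ 22.5 144.5] ang 1.54 pxctr [186.  226.6]
slat d 274 ctr [441.1 318.8] size [107.7  22.5] ang 89.15 pxctr [213.6 258.1]
slat a 494 ctr [362.2 317. ] size [162.2  23.3] ang 89.53 pxctr [227.5 279.2]
rfar 411 ctr [633.3  24.5] size [ 31.7 252.5] ang 1.12 pxctr [272.9 181.8]
rnear 954 ctr [469.8  -7.7] size [108.7 229. ] ang 7.74 pxctr [309.1 206. ]
```

Run:
```python
from h import *
o=get_obs();print(np.round(o['joint_positions'],3),o['tcp_rot'])
f=np.load('w4.npz');c=(f['arr_0'],f['arr_1'],f['arr_2'])
print(ray(c,[(407,178),(428,178),(426,191),(405,190)],68).round())
```

```text
[-0.117  0.2    1.472 -0.     1.469  1.451] [ 3.14150313e+00 -1.05160700e-05  2.70194038e-03]
[[ 467. -207.   68.]
 [ 467. -238.   68.]
 [ 446. -239.   68.]
 [ 448. -206.   68.]]
```

>>> step_arm --deltas '[-13,33,0,10,60,-13,33,0,10,60,-13,33,0,10,60,-13,33,0,10,60,-13,33,0,10,60,-13,33,0,10,60,-13,33,-20,10,60,-13,33,-30,10,60,-12,33,-40,9.2,60,0,0,-50,0,60]'

```text
time: 16.7
tool_pos: [363.0, 319.7, 143.4]
tcp_rot: [3.139, -0.002, 1.564]
contact_force: [-0.2, 0.1, -0.0]
grip_width: 60.0
finger_force: 0.0
```

>>> step_arm --deltas '[0,0,-50,0,60,0,0,-40,0,60,0,0,-30,0,60,0,0,-20,0,60,0,0,-10,0,60,0,0,0,0,60,0,0,-3,0,60,0,0,-2,0,60,0,0,-2,0,60,0,0,0,0,60]'

```text
time: 17.95
tool_pos: [363.3, 317.4, -12.9]
tcp_rot: [3.141, -0.0, 1.559]
contact_force: [0.3, 0.0, 0.2]
grip_width: 59.8
finger_force: 0.0
```

>>> step_arm --deltas '[0,0,-2,0,60,0,0,-2,0,60,0,0,-1,0,60,0,0,0,0,60,0,0,-1,0,60,0,0,0,0,60,0,0,0,0,60,0,0,0,0,60,0,0,0,0,60,0,0,0,0,60]'

```text
time: 19.2
tool_pos: [363.3, 317.4, -19.0]
tcp_rot: [3.141, 0.0, 1.56]
contact_force: [0.1, 0.7, -0.2]
grip_width: 60.0
finger_force: 0.0
```

>>> step_arm --deltas '[0,0,0,0,0,0,0,0,0,0,0,0,0,0,0,0,0,0,0,0,0,0,0,0,0,0,0,0,0,0,0,0,0,0,0,0,0,0,0,0,0,0,0,0,0,0,0,0,0,0]'

```text
time: 20.45
tool_pos: [363.4, 317.4, -18.9]
tcp_rot: [3.141, -0.0, 1.559]
contact_force: [0.6, -0.1, 0.1]
grip_width: 23.8
finger_force: 30.0
```

>>> step_arm --deltas '[0,0,20,0,0,0,0,50,0,0,20,0,50,0,0,40,-10,30,-9.9,0,40,-30,0,-9.9,0,40,-45,0,-9.9,0,40,-45,0,-9.9,0,40,-45,0,-9.9,0,21,-45,0,-9.9,0,0,-45,0,-9.9,0]'

```text
time: 21.7
tool_pos: [605.1, 50.6, 130.1]
tcp_rot: [-3.141, 0.001, 0.344]
contact_force: [-0.6, 0.3, -1.5]
grip_width: 23.5
finger_force: 30.0
```

>>> step_arm --deltas '[0,-45,0,-9.9,0,0,-45,0,-9.7,0,0,-45,-20,0,0,0,0,-40,0,0,0,0,-35,0,0,0,0,-20,0,0,0,0,-8,0,0,0,0,0,0,0,0,0,0,0,0,0,0,0,0,0]'

```text
time: 22.95
tool_pos: [605.0, -82.7, 9.1]
tcp_rot: [3.141, -0.002, 0.008]
contact_force: [0.3, -0.8, -0.7]
grip_width: 23.4
finger_force: 30.0
```

>>> step_arm --deltas '[0,0,-2,0,0,0,0,-1,0,0,0,-3,0,0,0,0,-2,0,0,0,0,-1,0,0,0,0,0,0,0,0,0,-1,0,0,0,0,0,0,0,0,0,0,0,0,0,0,0,0,0,0]'

```text
time: 24.2
tool_pos: [604.4, -89.4, 5.1]
tcp_rot: [-3.142, 0.0, 0.008]
contact_force: [-0.2, 1.3, 1.0]
grip_width: 23.3
finger_force: 30.0
```

>>> step_arm --deltas '[0,-0.5,0,0,0,0,0,0,0,0,0,-0.5,0,0,0,0,0,0,0,0,0,0,0,0,0,0,0,0,0,0,0,0,0,0,0,0,0,0,0,0,0,0,0,0,0,0,0,0,0,0]'

```text
time: 25.45
tool_pos: [604.3, -89.4, 5.1]
tcp_rot: [-3.14, 0.0, 0.008]
contact_force: [1.2, 7.5, 1.1]
grip_width: 23.6
finger_force: 30.0
```

>>> step_arm --deltas '[0,0,0,0,36,0,0,0,0,36,0,0,10,0,36,0,0,30,0,44,0,0,50,0,44,0,10,20,10,44,-2,47,0,10,44,-2,47,0,10,44,-2,47,0,10,44,-2,47,0,10,44]'

```text
time: 26.7
tool_pos: [596.5, 108.5, 116.0]
tcp_rot: [3.14, -0.001, 0.886]
contact_force: [1.2, -0.5, 0.6]
grip_width: 43.9
finger_force: 0.0
```

>>> step_arm --deltas '[-2,47,0,10,44,-2,47,0,10,44,-2,47,0,10,44,-2,47,0,10,44,-1,36,0,1,44,0,0,-40,0,44,0,0,-40,0,44,0,0,-20,0,44,0,0,0,0,44,0,0,0,0,44]'

```text
time: 27.95
tool_pos: [588.4, 331.6, 16.6]
tcp_rot: [3.139, -0.001, 1.596]
contact_force: [-0.2, 0.6, 0.3]
grip_width: 43.9
finger_force: 0.0
```

Run:
```python
from m import *
o=get_obs();print(o['time'],o['tool_pos'],o['tcp_rot'])
c=cam('wrist');im=capture('wrist')[:,:,::-1].copy();cv2.imwrite('pics/w5.png',im)
s=cam('scene');ims=capture('scene')[:,:,::-1].copy();cv2.imwrite('pics/s5.png',ims)
H,S,V=hsv(ims);cr=(H>18)&(H<32)&(V>150)&(S>60)&(S<170)
for n,b in dict(b=(155,220,212,246),d=(188,240,246,276)).items(): rect(s,region(cr,*b),20,'slat '+n)
cv2.imwrite('pics/z3.png',np.hstack([cv2.resize(im,(400,300)),cv2.resize(ims[130:310,130:370],(400,300))]))
```

```text
27.95 [588.35450898 331.64611117  16.62830424] [ 3.13927399e+00 -7.80631474e-04  1.59591832e+00]
slat b 147 ctr [586.  300.8] size [22.7 80.1] ang 1.35 pxctr [197.9 222.1]
slat d 272 ctr [441.1 318.8] size [107.7  22.5] ang 89.15 pxctr [213.8 258.1]
```

View pics/z3.png

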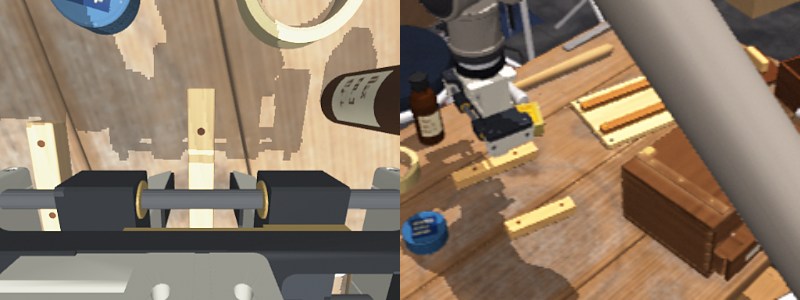

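Slat b lies centred between the fingers in the wrist view, at (200,100–220), and slat d is undisturbed.

>>> step_arm --deltas '[-1,1,-15,0,44,0,0,-12,0,44,0,0,-6,0,44,0,0,-2.5,0,44,0,0,0,0,0,0,0,0,0,0,0,0,0,0,0,0,0,0,0,0,0,0,0,0,0,0,0,0,0,0]'

```text
time: 29.3
tool_pos: [586.7, 332.6, -20.0]
tcp_rot: [3.141, -0.0, 1.596]
contact_force: [1.3, -0.4, 2.6]
grip_width: 23.6
finger_force: 30.0
```

>>> step_arm --deltas '[0,0,20,0,0,0,0,45,0,0,0,0,45,0,0,1,-40,20,-10,0,2,-45,0,-10,0,2,-45,0,-10,0,2,-45,0,-10,0,2,-45,0,-10,0,2,-45,0,-10,0,2,-45,0,-10,0]'

```text
time: 30.55
tool_pos: [599.2, 21.0, 110.7]
tcp_rot: [3.141, -0.001, 0.369]
contact_force: [-0.0, 0.2, -1.0]
grip_width: 23.6
finger_force: 30.0
```

>>> step_arm --deltas '[2,-40,0,-10.5,0,1,-16,-10,-10.5,0,0,0,-40,0,0,0,0,-35,0,0,0,0,-15,0,0,0,0,0,0,0,0,0,0,0,0,0,0,0,0,0,0,0,0,0,0,0,0,0,0,0]'

```text
time: 31.8
tool_pos: [602.5, -33.6, 9.9]
tcp_rot: [3.141, -0.001, 0.008]
contact_force: [-0.3, -0.2, -1.2]
grip_width: 23.5
finger_force: 30.0
```

>>> step_arm --deltas '[1.5,-1.3,-3,0,0,0,0,-2,0,0,0,0,-1,0,0,0,0,0,0,0,0,0,0,0,0,0,0,0,0,0,0,0,0,0,34,0,0,0,0,34,0,0,0,0,34,0,0,0,0,34]'

```text
time: 33.05
tool_pos: [603.8, -34.9, 3.4]
tcp_rot: [3.142, 0.0, 0.008]
contact_force: [0.1, -0.1, 0.0]
grip_width: 33.8
finger_force: 0.0
```

>>> step_arm --deltas '[0,0,10,0,34,0,0,30,0,44,0,0,40,0,44,-10,20,50,10,44,-19,42,10,10,44,-19,42,0,10,44,-19,42,0,10,44,-19,42,0,10,44,-19,42,0,10,44,-19,42,0,10,44]'

```text
time: 34.3
tool_pos: [479.3, 238.5, 144.5]
tcp_rot: [3.14, -0.001, 1.235]
contact_force: [0.4, -0.6, 0.5]
grip_width: 43.8
finger_force: 0.0
```

>>> step_arm --deltas '[-19,40,0,9.5,44,-19,40,0,9.2,44,0,0,-50,0,44,0,0,-50,0,44,0,0,-30,0,44,0,0,0,0,44,0,0,0,0,44,0,0,0,0,44,0,0,0,0,44,0,0,0,0,44]'

```text
time: 35.55
tool_pos: [442.1, 317.2, 14.1]
tcp_rot: [3.141, -0.0, 1.556]
contact_force: [-0.1, 0.3, 1.0]
grip_width: 44.2
finger_force: 0.0
```

>>> step_arm --deltas '[0,2,-15,0,44,0,0,-10,0,44,0,0,-5,0,44,0,0,-3,0,44,0,0,0,0,0,0,0,0,0,0,0,0,0,0,0,0,0,0,0,0,0,0,0,0,0,0,0,0,0,0]'

```text
time: 36.8
tool_pos: [442.1, 319.3, -19.2]
tcp_rot: [3.141, -0.0, 1.556]
contact_force: [0.9, 0.1, 2.7]
grip_width: 23.8
finger_force: 30.0
```

>>> step_arm --deltas '[0,0,20,0,0,0,0,50,0,0,20,0,50,0,0,25,-10,20,-10,0,30,-35,0,-10,0,30,-45,0,-10,0,30,-45,0,-10,0,25,-45,0,-10,0,2,-45,0,-10,0,0,-45,0,-10,0]'

```text
time: 38.05
tool_pos: [603.5, 47.6, 119.7]
tcp_rot: [-3.141, 0.001, 0.328]
contact_force: [0.6, 0.4, -0.5]
grip_width: 23.6
finger_force: 30.0
```

>>> step_arm --deltas '[0,-28,0,-9.4,0,0,0,-20,-9.3,0,0,0,-40,0,0,0,0,-35,0,0,0,0,-14,0,0,0,0,0,0,0,0,0,0,0,0,0,0,0,0,0,0,0,0,0,0,0,0,0,0,0]'

```text
time: 39.3
tool_pos: [604.0, 21.1, 12.0]
tcp_rot: [3.141, -0.001, 0.008]
contact_force: [0.4, 0.1, -1.1]
grip_width: 23.2
finger_force: 30.0
```

>>> step_arm --deltas '[-0.3,-1.5,-4,0,0,0,0,-2,0,0,0,0,-1.3,0,0,0,0,0,0,0,0,0,0,0,34,0,0,0,0,34,0,0,0,0,34,0,0,10,0,34,0,0,40,0,40,0,0,60,0,40]'

```text
time: 40.55
tool_pos: [602.4, 19.7, 114.4]
tcp_rot: [-3.141, 0.004, 0.008]
contact_force: [1.4, -0.6, 1.1]
grip_width: 40.0
finger_force: 0.0
```

>>> step_arm --deltas '[0,-20,50,10,40,-19,-40,40,10.5,40,-19,-40,0,10.5,40,-19,-40,0,10.5,40,-19,-40,0,10.5,40,-19,-40,0,10.5,40,-19,-40,0,10.5,40,-19,-40,0,10.5,40,-16,0,0,0,40,0,0,0,0,40]'

```text
time: 41.8
tool_pos: [453.9, -280.8, 204.9]
tcp_rot: [3.141, 0.0, 1.463]
contact_force: [0.4, 0.3, -0.3]
grip_width: 40.2
finger_force: 0.0
```

Run:
```python
from m import *
o=get_obs();print(o['time'],o['tool_pos'],o['tcp_rot'],o['joint_positions'])
c=cam('wrist');im=capture('wrist')[:,:,::-1].copy();cv2.imwrite('pics/w6.png',im);np.savez('w6.npz',*c)
print(proj(c,[[455,-228.5,68],[455,-228.5,32],[604,-34.9,44]]))
```

```text
41.8 [ 453.8807026  -280.77878482  204.93364076] [3.14099764e+00 2.64154957e-04 1.46329523e+00] [-6.97713734e-01  3.49762071e-01  1.48360619e+00  1.15666647e-04
  1.30758303e+00 -5.90242770e-01]
[[254.78677807 136.25626121]
 [255.10193846 135.00624631]
 [373.52380419 -63.74492903]]
```

View pics/w6.png

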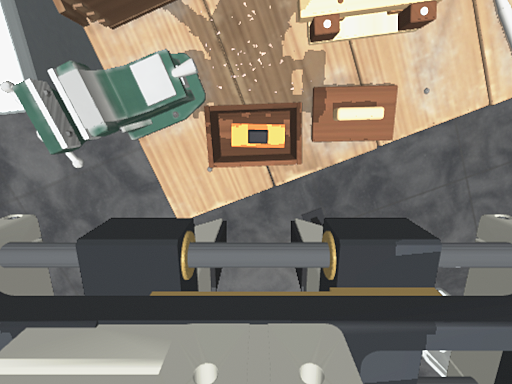

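The view shows the open box at (206–301, 103–167), with the orange spacer at (232–284, 122–148) and its black grip at (258,136). The lid is at (354,112).

Run:
```python
from m import *
f=np.load('w6.npz');c=(f['arr_0'],f['arr_1'],f['arr_2']);im=cv2.imread('pics/w6.png');H,S,V=hsv(im)
m=region((H>8)&(H<28)&(S>150)&(V>150),225,292,115,155);rect(c,m,32,'orange')
g=region(V<60,240,276,125,146);rect(c,g,68,'grip')
def pr(n,ps,z):p=ray(c,ps,z)[:,:2];print(n,p.round(1).tolist(),p.mean(0))
pr('box',[(206,106),(300,103),(301,163),(210,167)],76)
lh=region((H>15)&(H<30)&(V>180)&(S<160)&(S>30),325,395,98,128);rect(c,lh,38,'lidhandle')
```

```text
orange 376 ctr [ 458.4 -229.4] size [30.8 69.9] ang 82.42 pxctr [258.  134.9]
grip 30 ctr [ 458.9 -222.3] size [ 1.1 19.9] ang 83.85 pxctr [257.1 130.4]
box [[404.6, -189.4], [509.2, -197.5], [505.8, -264.6], [398.6, -257.8]] [ 454.5621286  -227.33190029]
lidhandle 243 ctr [ 589.4 -216.1] size [15.7 58.6] ang 83.86 pxctr [358.5 113. ]
```

>>> step_arm --deltas '[2.5,26,0,-1.4,36,2,25.4,-20,0,36,0,0,-45,0,36,0,0,-45,0,36,0,0,-35,0,36,0,0,-20,0,36,0,0,-12,0,36,0,0,-8,0,36,0,0,0,0,36,0,0,0,0,36]'

```text
time: 43.1
tool_pos: [459.6, -229.3, 19.9]
tcp_rot: [3.14, 0.001, 1.441]
contact_force: [0.2, -0.5, 0.1]
grip_width: 35.9
finger_force: 0.0
```

>>> step_arm --deltas '[0,0,0,0,0,0,0,0,0,0,0,0,0,0,0,0,0,0,0,0,0,0,0,0,0,0,0,0,0,0,0,0,0,0,0,0,0,0,0,0,0,0,0,0,0,0,0,0,0,0]'

```text
time: 44.35
tool_pos: [459.3, -229.2, 19.7]
tcp_rot: [3.141, 0.0, 1.441]
contact_force: [-0.5, 0.9, 5.1]
grip_width: 23.7
finger_force: 30.0
```

>>> step_arm --deltas '[0,0,10,0,0,0,0,40,0,0,0,0,50,0,0,0,0,50,0,0,36,25,30,4,0,36,25,0,3.9,0,36,25,0,0,0,36,25,0,0,0,0,0,0,0,0,0,0,0,0,0]'

```text
time: 45.6
tool_pos: [602.3, -129.1, 198.9]
tcp_rot: [-3.14, -0.0, 1.579]
contact_force: [-0.5, -0.4, -1.4]
grip_width: 23.7
finger_force: 30.0
```

Run:
```python
from m import *
o=get_obs();print(o['time'],o['tool_pos'],o['tcp_rot'],o['grip_width'])
c=cam('wrist');im=capture('wrist')[:,:,::-1].copy();cv2.imwrite('pics/w7.png',im);np.savez('w7.npz',*c)
print(proj(c,[[604,-89.4,44],[604,-34.9,44],[604,19.6,44]]).round())
H,S,V=hsv(im);cr=(H>18)&(H<32)&(V>170)&(S>55)&(S<140)
for n,y in dict(a=-89.4,b=-34.9,d=19.6).items():
    q=proj(c,[[604,y,44]])[0].astype(int);rect(c,region(cr,0,512,max(q[1]-14,0),q[1]+14),44,n)
```

```text
45.6 [ 602.32858946 -129.08582467  198.93896393] [-3.14030169e+00 -1.49591376e-05  1.57895586e+00] 23.65714743461337
[[260. 146.]
 [261. 100.]
 [261.  50.]]
a 766 ctr [602.5 -82.3] size [163.7  22. ] ang 0.49 pxctr [260.4 139.3]
b 2297 ctr [603.5 -31.7] size [143.   27.2] ang 0.48 pxctr [254.3  97.7]
d 2093 ctr [603.7  20. ] size [127.4  28.2] ang 0.47 pxctr [254.4  48.7]
```

View pics/w7.png

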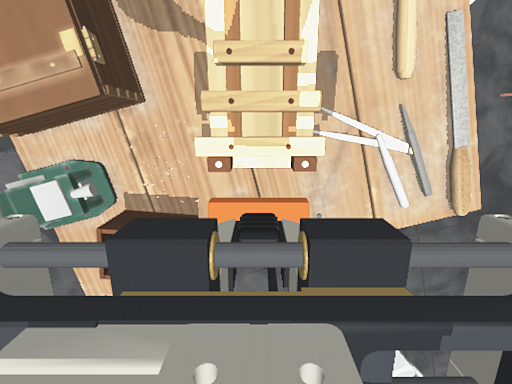

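Run:
```python
from m import *
f=np.load('w7.npz');c=(f['arr_0'],f['arr_1'],f['arr_2'])
# front edge: top edge row ~? print orange column profile
im=cv2.imread('pics/w7.png');H,S,V=hsv(im);o=(H>3)&(H<22)&(S>150)&(V>150)
for x in(215,235,285,305):
    r=np.where(o[190:225,x])[0]+190;print(x,r.min(),r.max(),V[r,x].tolist())
for z in(211,197,185):print(z,ray(c,[(209,198),(310,198)],z).round(1).tolist())
```

```text
215 198 217 [155, 161, 164, 155, 212, 246, 242, 241, 241, 241, 241, 241, 241, 241, 241, 241, 241, 241, 247, 240]
235 198 217 [155, 162, 164, 154, 213, 246, 242, 241, 241, 241, 241, 241, 241, 241, 241, 241, 241, 241, 242, 241]
285 199 218 [161, 162, 155, 212, 246, 243, 241, 241, 241, 241, 241, 241, 241, 241, 241, 241, 241, 242, 245, 239]
305 198 217 [162, 156, 162, 153, 212, 246, 243, 242, 241, 241, 241, 241, 241, 241, 241, 241, 241, 242, 248, 243]
211 [[568.2, -111.6, 211.0], [636.7, -111.0, 211.0]]
197 [[565.6, -115.5, 197.0], [639.5, -114.8, 197.0]]
185 [[563.4, -118.8, 185.0], [641.9, -118.1, 185.0]]
```

>>> step_arm --deltas '[1.7,34,0,0,0,0,33.2,-20,0,0,0,0,-40,0,0,0,0,-40,0,0,0,0,-25,0,0,0,0,-8,0,0,0,0,0,0,0,0,0,0,0,0,0,0,0,0,0,0,0,0,0,0]'

```text
time: 46.9
tool_pos: [605.1, -61.8, 66.9]
tcp_rot: [3.14, 0.0, 1.579]
contact_force: [0.8, -0.1, -1.5]
grip_width: 23.9
finger_force: 30.0
```

>>> step_arm --deltas '[0,0,-4,0,0,0,0,-4,0,0,0,0,-4,0,0,0,0,-4,0,0,0,0,-4,0,0,0,0,-3,0,0,0,0,-2,0,0,0,0,-1,0,0,0,0,0,0,0,0,0,0,0,0]'

```text
time: 48.15
tool_pos: [604.8, -61.8, 40.3]
tcp_rot: [3.141, 0.0, 1.579]
contact_force: [-0.3, -1.4, -0.9]
grip_width: 23.7
finger_force: 30.0
```

>>> step_arm --deltas '[0,0,-1,0,0,0,0,-1,0,0,0,0,-0.7,0,0,0,0,0,0,0,0,0,0,0,0,0,0,0,0,0,0,0,0,0,0,0,0,0,0,0,0,0,0,0,0,0,0,0,0,0]'

```text
time: 49.4
tool_pos: [604.9, -61.8, 37.7]
tcp_rot: [3.141, 0.0, 1.579]
contact_force: [-1.5, 1.3, 4.0]
grip_width: 23.4
finger_force: 30.0
```

>>> step_arm --deltas '[0,0,5,0,0,0,0,12,0,0,0,0,15,0,0,0,20,3,0,0,0,34.5,0,0,0,0,0,0,0,0,0,0,-9,0,0,0,0,-4,0,0,0,0,0,0,0,0,0,0,0,0]'

```text
time: 50.65
tool_pos: [604.8, -7.8, 59.5]
tcp_rot: [3.142, 0.0, 1.578]
contact_force: [0.1, -0.0, -1.3]
grip_width: 23.6
finger_force: 30.0
```

>>> step_arm --deltas '[0,0,-4,0,0,0,0,-4,0,0,0,0,-4,0,0,0,0,-4,0,0,0,0,-3,0,0,0,0,-2,0,0,0,0,-1,0,0,0,0,0,0,0,0,0,0,0,0,0,0,0,0,0]'

```text
time: 51.9
tool_pos: [604.9, -7.3, 37.7]
tcp_rot: [3.141, 0.0, 1.579]
contact_force: [0.2, 0.4, 1.2]
grip_width: 23.8
finger_force: 30.0
```

>>> step_arm --deltas '[0,0,0,0,0,0,0,5,0,0,0,0,12,0,0,0,0,40,0,0,0,-20,50,0,0,0,-40,53,0,0,-1,-60,0,0,0,-1,-2,0,0,0,0,0,0,0,0,0,0,0,0,0]'

```text
time: 53.15
tool_pos: [602.7, -125.6, 194.3]
tcp_rot: [-3.141, -0.001, 1.58]
contact_force: [-0.1, 1.2, -0.4]
grip_width: 23.4
finger_force: 30.0
```

Run:
```python
from m import *
o=get_obs();print(o['time'],o['tool_pos'],o['tcp_rot'],o['grip_width'])
c=cam('wrist');im=capture('wrist')[:,:,::-1].copy();cv2.imwrite('pics/w8.png',im);np.savez('w8.npz',*c)
print(proj(c,[[604,-89.4,44],[604,-34.9,44],[604,19.6,44]]).round(1))
g=cv2.cvtColor(im,cv2.COLOR_BGR2GRAY).astype(int)
for X in(585,604,622):
    ys=np.arange(-115,60,.5);q=proj(c,np.c_[np.full(len(ys),X),ys,np.full(len(ys),44.)])
    p=cv2.remap(im,q[:,0].astype(np.float32)[None],q[:,1].astype(np.float32)[None],1)[0].astype(int)
    d=np.abs(p[3:]-p[:-3]).sum(1);k=[i for i in range(3,len(d)-3) if d[i]>45 and d[i]==d[i-3:i+4].max()];print(X,[(ys[i]+.75,int(d[i])) for i in k])
```

```text
53.15 [ 602.6730115  -125.56871989  194.30804297] [-3.14115669e+00 -5.87882205e-04  1.58003388e+00] 23.370486223357023
[[260.1 149.1]
 [260.6 102.8]
 [261.2  52.5]]
585 [(np.float64(-86.75), 90), (np.float64(-79.25), 153), (np.float64(-76.75), 139), (np.float64(-48.25), 186), (np.float64(-45.75), 143), (np.float64(-23.25), 73), (np.float64(4.25), 330), (np.float64(7.25), 216), (np.float64(31.25), 63)]
604 [(np.float64(-86.25), 93), (np.float64(-78.75), 143), (np.float64(-76.75), 115), (np.float64(-48.25), 165), (np.float64(-45.75), 166), (np.float64(-24.75), 52), (np.float64(-22.75), 50), (np.float64(4.25), 247), (np.float64(7.75), 184)]
622 [(np.float64(-86.25), 101), (np.float64(-78.75), 152), (np.float64(-76.25), 120), (np.float64(-47.75), 167), (np.float64(-45.75), 182), (np.float64(-24.25), 54), (np.float64(4.25), 240), (np.float64(7.75), 191), (np.float64(31.25), 53)]
```

View pics/w8.png

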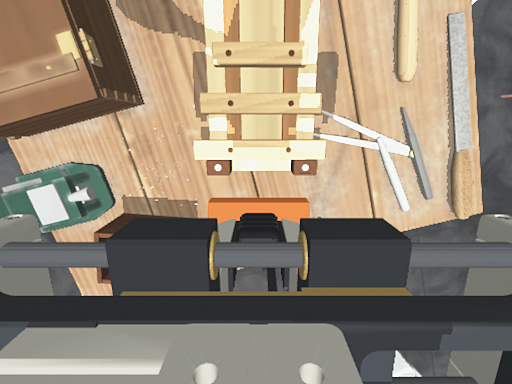

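All three slats are square at rows 149, 103 and 53, as predicted, with pitch about 54 mm. Next, the spacer goes back in the box.

>>> step_arm --deltas '[-36,-26,0,-4,0,-36,-26,0,-3.9,0,-36,-26,0,0,0,-35.5,-25.6,0,0,0,0,0,-30,0,0,0,0,-40,0,0,0,0,0,0,0,0,0,0,0,0,0,0,0,0,0,0,0,0,0,0]'

```text
time: 54.45
tool_pos: [459.9, -230.7, 125.5]
tcp_rot: [3.14, 0.001, 1.441]
contact_force: [0.0, -0.5, -0.2]
grip_width: 23.9
finger_force: 30.0
```

>>> step_arm --deltas '[-1.5,1.5,-20,0,0,0,0,-25,0,0,0,0,-25,0,0,0,0,-20,0,0,0,0,-9,0,0,0,0,-4,0,0,0,0,-2,0,0,0,0,0,0,0,0,0,0,0,0,0,0,0,0,0]'

```text
time: 55.7
tool_pos: [457.9, -229.1, 19.7]
tcp_rot: [3.141, 0.0, 1.441]
contact_force: [-0.1, -0.3, 0.6]
grip_width: 23.3
finger_force: 30.0
```

>>> step_arm --deltas '[0,0,0,0,36,0,0,0,0,36,0,0,0,0,36,0,0,10,0,36,0,0,40,0,36,0,0,50,0,36,0,0,30,-9.7,36,20,0,0,-9.7,36,20,3,0,-9.7,36,20,3,0,-9.7,36]'

```text
time: 56.95
tool_pos: [518.4, -223.0, 150.4]
tcp_rot: [3.141, -0.0, 0.758]
contact_force: [-0.4, -0.2, 0.1]
grip_width: 36.3
finger_force: 0.0
```

>>> step_arm --deltas '[20,3,0,-9.7,36,20,3,0,-9.7,36,20,2.2,0,-9.7,36,11.7,0,0,-9.7,36,0,0,-40,-9.8,36,0,0,-40,0,36,0,0,-30,0,36,0,0,-15,0,36,0,0,0,0,36,0,0,0,0,36]'

```text
time: 58.2
tool_pos: [590.4, -215.3, 26.0]
tcp_rot: [3.141, -0.002, -0.085]
contact_force: [0.8, 0.3, 0.2]
grip_width: 35.8
finger_force: 0.0
```

Run:
```python
from m import *
o=get_obs();print(o['time'],o['tool_pos'],o['tcp_rot'],o['grip_width'])
im=capture('wrist')[:,:,::-1].copy();cv2.imwrite('pics/w9.png',im)
s=capture('side')[:,:,::-1].copy();cv2.imwrite('pics/s9.png',s)
cv2.imwrite('pics/z9.png',np.hstack([cv2.resize(im,(400,300)),cv2.resize(s[110:230,210:370],(400,300))]))
```

```text
58.2 [ 590.42078059 -215.31142885   25.99456072] [ 3.14055016e+00 -2.40297034e-03 -8.46289020e-02] 35.80803411070657
```

View pics/z9.png

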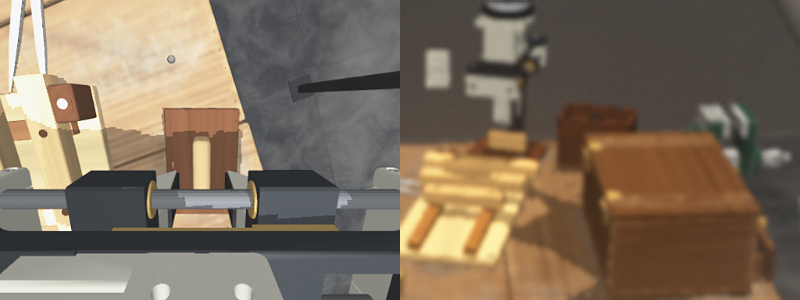

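>>> step_arm --deltas '[-0.8,0.4,-15,0,36,0,0,-10,0,36,0,0,-5.5,0,36,0,0,0,0,0,0,0,0,0,0,0,0,0,0,0,0,0,0,0,0,0,0,0,0,0,0,0,0,0,0,0,0,0,0,0]'

```text
time: 59.55
tool_pos: [588.9, -214.6, -5.8]
tcp_rot: [3.141, -0.001, -0.085]
contact_force: [-0.1, -0.5, 0.7]
grip_width: 15.4
finger_force: 30.0
```

>>> step_arm --deltas '[0,0,10,0,0,0,0,30,0,0,0,0,40,0,0,0,0,30,0,0,-34,-3.5,0,0,0,-34,-3.5,0,0,0,-34,-3.5,0,0,0,-34,-3.5,0,0,0,0,0,0,0,0,0,0,0,0,0]'

```text
time: 60.8
tool_pos: [453.4, -228.6, 104.4]
tcp_rot: [3.141, -0.001, -0.085]
contact_force: [-0.4, -0.1, -1.3]
grip_width: 15.5
finger_force: 30.0
```

Run:
```python
from m import *
o=get_obs();print(o['time'],o['tool_pos'],o['tcp_rot'],o['grip_width'])
```

```text
60.8 [ 453.3575389  -228.64543609  104.4464414 ] [ 3.14108443e+00 -1.19957659e-03 -8.49226767e-02] 15.499766758599852
```

>>> step_arm --deltas '[-0.4,-0.2,-15,0,0,0,0,-10,0,0,0,0,-5,0,0,0,0,-3,0,0,0,0,-2,0,0,0,0,-1,0,0,0,0,-1,0,0,0,0,0,0,0,0,0,0,0,0,0,0,0,0,0]'

```text
time: 62.05
tool_pos: [452.3, -228.7, 67.0]
tcp_rot: [3.141, -0.0, -0.085]
contact_force: [-0.6, -0.1, -1.9]
grip_width: 15.8
finger_force: 30.0
```

>>> step_arm --deltas '[0.5,0,-0.7,0,0,0,0,0,0,0,0,0,-0.5,0,0,0,0,0,0,0,0,0,0,0,0,0,0,0,0,36,0,0,0,0,36,0,0,0,0,36,0,0,0,0,36,0,0,20,0,36]'

```text
time: 63.3
tool_pos: [451.8, -228.0, 84.7]
tcp_rot: [-3.14, 0.003, -0.085]
contact_force: [0.1, 0.0, 0.7]
grip_width: 36.2
finger_force: 0.0
```

>>> step_arm --deltas '[0,0,50,0,36,0,0,50,0,36,-20,20,50,1,36,-30,60,40,1,36,-30,60,0,1,36,-20,50,0,1,36,0,50,0,1,36,0,0,0,0,36,0,0,0,0,36,0,0,0,0,36]'

```text
time: 64.55
tool_pos: [361.0, -5.8, 267.6]
tcp_rot: [3.141, 0.0, 0.001]
contact_force: [1.0, -0.0, -1.0]
grip_width: 36.0
finger_force: 0.0
```

Run:
```python
from m import *
o=get_obs();print(o['time'],o['tool_pos'],o['tcp_rot'],o['contact_force'])
c=cam('wrist');im=capture('wrist')[:,:,::-1].copy();cv2.imwrite('pics/w10.png',im);H,S,V=hsv(im)
# lid handle
q=proj(c,[[455,-228.5,110]])[0].astype(int);print('lid px',q)
m=(H>15)&(H<30)&(V>180)&(S<160)&(S>30)
rect(c,region(m,q[0]-25,q[0]+25,q[1]-35,q[1]+35),110,'handle at seat height')
for X in(550,604,660):
    ys=np.arange(-115,60,.5);q=proj(c,np.c_[np.full(len(ys),X),ys,np.full(len(ys),44.)])
    p=cv2.remap(im,q[:,0].astype(np.float32)[None],q[:,1].astype(np.float32)[None],1)[0].astype(int)
    d=np.abs(p[3:]-p[:-3]).sum(1);k=[i for i in range(3,len(d)-3) if d[i]>45 and d[i]==d[i-3:i+4].max()];print(X,[(float(ys[i]+.75),int(d[i])) for i in k])
for y in(-89,-34.7,19.5):
    xs=np.arange(510,700,.5);q=proj(c,np.c_[xs,np.full(len(xs),y),np.full(len(xs),44.)])
    p=cv2.remap(im,q[:,0].astype(np.float32)[None],q[:,1].astype(np.float32)[None],1)[0].astype(int)
    d=np.abs(p[3:]-p[:-3]).sum(1);k=[i for i in range(3,len(d)-3) if d[i]>60 and d[i]==d[i-3:i+4].max()];print(y,[(float(xs[i]+.75),int(d[i])) for i in k])
```

```text
64.55 [360.96538534  -5.77243108 267.56601566] [3.14130113e+00 4.69960798e-04 7.62244824e-04] [ 1.02737649 -0.00110826 -0.97371921]
lid px [441 100]
handle at seat height 321 ctr [ 454.4 -227.8] size [15.6 59. ] ang 85.33 pxctr [439.3 100.3]
550 [(-108.75, 287), (-104.75, 63), (-101.75, 425), (-78.75, 275), (-76.25, 250), (-75.75, 250), (-63.75, 132), (-24.25, 192), (-21.75, 80), (-18.75, 49), (-13.75, 49), (6.75, 267), (30.25, 203), (39.25, 75)]
604 []
660 []
-89 [(516.75, 184), (520.25, 362), (564.25, 283), (569.25, 361), (586.75, 711)]
-34.7 [(521.75, 121), (530.25, 334), (564.75, 284), (570.75, 374), (586.75, 711)]
19.5 [(523.75, 139), (526.75, 294), (542.25, 282), (546.25, 326), (563.25, 378), (569.25, 377), (586.75, 704)]
```

```bash
python3 -c "
from plant import *
print(close_job())"
```

```text
the job is handed in; nothing more can be done
None
```

I handed the job in at about 65 s of robot time, and no verdict came back. Slats a, b and d (c was absent) lie on the runners at about 54 mm pitch from the stops. The spacer was stepped through both gaps and put back in its box, though I didn't look inside before closing it. The lid is seated, and I didn't touch the tins.

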